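# Lock the shear blade in its fixture

## Robot

A 6-joint arm with a two-finger parallel gripper is mounted at the origin on a cart in front of the work surface, level with it; the furniture and walls round the work are solid. World frame = base frame: x ahead of the robot, y to its left, z up, the work surface at z = 0. Lengths are in m, angles in rad, forces in N, time in s.
With the tool pointing down it reaches from about 0.375 to 0.9 m from the base axis. Payload 3.1 kg.
Tool frame: the origin (TCP) lies midway between the tips of the shut fingers; the grasp point (between the pads) lies 19 mm behind it; x points along the fingers, y is the direction in which the jaws open and shut, and the axes are right-handed (so a half turn about x gives the same grasp; the last joint's range is limited). The gripper opens to 85 mm and grips with 20 to 120 N. Pads are 22 mm wide; open, the fingers measure 114 mm over their backs; the gripper's body (76 mm by 85 mm) begins 54 mm behind the grasp point. The pads swing forward as they close: fully open they stand 13 mm farther back than shut.
Start: joints at [1.032, 0.527, 1.433, -0, 1.181, -0.178], TCP at [0.221, 0.585, 0.231] pointing down, gripper open.
Joint ranges: [-3.08, 3.08], [-0.75, 2.2], [0.22, 2.44], [-1.43, 4.57], [0, 2.65], [-2.85, 2.85]. Speed limits (rad/s): [2.79, 2.79, 3.14, 3.14, 3.14, 3.14].

## Interface

Orientations are given as a unit quaternion [x, y, z, w].
In Python, from station import manip gives the robot as it stands.
- The arm moves only by the tool carry_out, never from a script. Its argument "commands" is a list that holds one entry, the list of rows, each a list of 7 numbers: the shift along the tool's x, y, z in units of 25 mm (1.0 is 25 mm), then the turn, a rotation vector about the tool's x, y, z in units of 5 degrees (1.0 is 5 degrees), then the finger opening in mm, from 0 to 85.4. A call has exactly 5 rows; each row is the pose to reach, as a shift and turn from the pose commanded when the call began, along the tool's axes at that moment; what a row does not reach only later rows make up. A row lasts 1/10 s, in which the tool goes at most 50 mm and 8.59 degrees, less where a joint would pass 70% of its speed; a pose out of reach is approached as far as the arm can. A call with a gripper value outside its range is refused whole. The fingers move at their own pace and stop on an object; "force" is the grip in N (left out, the last holds). Time passes only in rows, so rows that repeat a pose let the fingers close, or fill a call up. It gives the time, the measured TCP pose, the force and the opening at its end, in the units of the state.
- manip.sense(): the state, without advancing time (a new reading comes with each control period).
- manip.snapshot(name): name is "scene" or "top"; returns a dict with "image" (420x560x3 uint8, red, green, blue), "fx", "fy", "cx", "cy" (pixels), "rvec" (rotation vector, rad) and "tvec" (3), from world to camera coordinates, as OpenCV has them. Camera axes: x right, y down, z forward; pixel columns grow to the right and rows downward; lengths in m; the calibration is good to about 2 mm. A picture is of the moment at which its call begins. There is no depth.
- manip.sign_off(): hands the job in, once; it reports no verdict.
The state is a dict: "t": time; "q": joint angles; "qd": joint speeds; "tau": joint torques, N m; "tcp_pos": TCP position; "tool_rot": TCP orientation; "force": force on the tool from outside, world axes, zero at the start; "ft_torque": the same for the moment, N m; "finger_gap": opening from 0.0 (shut) to 1.0 (fully open).
Only numpy, scipy, OpenCV 4.12 (cv2) and the standard library are available. Lean on these libraries where they do the work, as an engineer would, in place of code of your own. Each camera call takes 0.05 s, during which the arm holds its last target.

## Task

Lock the shear blade in its fixture by pressing the three clamp caps fully down with a finger, lightly and one after the other: first the wide disc cap, then the square cap, then the small round cap. Do not press hard, lift nothing, and leave the blade and the things lying round the fixture where they are.

Things in the scene. Friction and masses are not known exactly. Their poses are not given: they have to be found in the camera images.
- fixture: Blade-holding fixture, fixed to the bench: grey plate 140 x 260 x 12 mm. Origin under the plate's centre on the bench top; z up, y along its 260 mm length. The three clamps stand in a row along y on the plate's -x side (their centres 40 mm from the middle, about 75 mm apart); the blade's nest is on the +x side.
- blade_middle (a point): Centre (half-way up) of the loose grey steel shear blade, 72 x 209 x 10 mm, 0.77 kg, lying flat in the fixture's nest inside lips 6 mm high, its top 22 mm above the bench; y along its length.
- disc_clamp: Clamp whose cap is the wide round disc, 40 mm in diameter, fixed on the plate: aluminium post 30 x 34 mm, 38 mm high. Origin at the middle of the post's foot, on the plate (12 mm above the bench); +x points towards the blade, over which a small steel claw reaches. The three posts look alike; any of the three may stand in any of the three places.
- disc_top (a point): Centre of the flat top face of the clamp's black cap (wide round disc, 40 mm in diameter, 8 mm thick), where to press; about 78 mm above the bench when up and 69 mm when pressed home and let go. It moves with the cap.
- disc_plunger (a joint): How far the plunger under that cap has been pushed straight down, in m: 0 up, 0.009 fully down, where its claw is on the blade. It gives way at 2 to 3 N and stays where it is left. The cap sits on it on a spring of 1.2 N per mm: the cap first sinks about 2 mm, then the plunger goes down with it to its stop, and then the cap sinks on, to 10 mm in all (12 N), before it turns hard. It starts 0 to 2 mm down.
- square_clamp: Clamp whose cap is the square, 26 x 26 mm, fixed on the plate: aluminium post 30 x 34 mm, 38 mm high. Origin at the middle of the post's foot, on the plate (12 mm above the bench); +x points towards the blade, over which a small steel claw reaches. The three posts look alike; any of the three may stand in any of the three places.
- square_top (a point): Centre of the flat top face of the clamp's black cap (square, 26 x 26 mm, 8 mm thick), where to press; about 78 mm above the bench when up and 69 mm when pressed home and let go. It moves with the cap.
- square_plunger (a joint): How far the plunger under that cap has been pushed straight down, in m: 0 up, 0.009 fully down, where its claw is on the blade. It gives way at 2 to 3 N and stays where it is left. The cap sits on it on a spring of 1.2 N per mm: the cap first sinks about 2 mm, then the plunger goes down with it to its stop, and then the cap sinks on, to 10 mm in all (12 N), before it turns hard. It starts 0 to 2 mm down.
- small_clamp: Clamp whose cap is the small round button, 16 mm in diameter, fixed on the plate: aluminium post 30 x 34 mm, 38 mm high. Origin at the middle of the post's foot, on the plate (12 mm above the bench); +x points towards the blade, over which a small steel claw reaches. The three posts look alike; any of the three may stand in any of the three places.
- small_top (a point): Centre of the flat top face of the clamp's black cap (small round button, 16 mm in diameter, 8 mm thick), where to press; about 78 mm above the bench when up and 69 mm when pressed home and let go. It moves with the cap.
- small_plunger (a joint): How far the plunger under that cap has been pushed straight down, in m: 0 up, 0.009 fully down, where its claw is on the blade. It gives way at 2 to 3 N and stays where it is left. The cap sits on it on a spring of 1.2 N per mm: the cap first sinks about 2 mm, then the plunger goes down with it to its stop, and then the cap sinks on, to 10 mm in all (12 N), before it turns hard. It starts 0 to 2 mm down.
- cup_wheel: Bystander: loose white dish-shaped wheel, 102 mm across, 24 mm high. Origin at the centre of its underside.
- v_block: Bystander: loose steel V block, 55 x 36 x 32 mm. Origin at the centre of its underside.
- gauge_block: Bystander: loose steel gauge block, 9 x 30 x 20 mm (20 high). Origin at the centre of its underside.
- marker_pen: Bystander: loose white marker pen with a red end, 135 mm long, 16 mm thick, lying. Origin at its underside, mid-length.

How it is judged:
On the way, in this order (a step that is already met when the one before it is completed fails the run):
1. the clamp with the disc cap is down (value of joint disc_plunger above 0.006 m), for 0.1 s.
2. the clamp with the square cap is down (value of joint square_plunger above 0.006 m), for 0.1 s.
3. the clamp with the small cap is down (value of joint small_plunger above 0.006 m), for 0.1 s.
At the end, for the whole second after the job is handed in: All three clamp plungers are down by more than 6 mm of their 9 mm travel, the blade is within 6 mm of where it lay in its nest, and every bystander is within 15 mm of where it was (value of joint each of disc_plunger, square_plunger, small_plunger above 0.006 m and distance of blade_middle from where it was at the start of the episode below 0.006 m and distance of each of cup_wheel, v_block, gauge_block, marker_pen from where it was at the start of the episode below 0.015 m); the robot touches nothing.
It fails at once if a cap is pressed out of turn (over 4 mm while one that comes before it is not yet down) ((value of joint square_plunger above 0.004 m and value of joint disc_plunger below 0.006 m) or (value of joint small_plunger above 0.004 m and value of joint any of disc_plunger, square_plunger below 0.006 m)).
It fails at once if a clamp is pressed hard (over 20 N) (contact force between the fingers and disc_clamp above 20 N or contact force between the fingers and square_clamp above 20 N or contact force between the fingers and small_clamp above 20 N).
It fails at once if the blade is shifted or lifted by more than 6 mm (distance of blade_middle from where it was at the start of the episode above 0.006 m).
It fails at once if a clamp is pushed with the arm or the gripper's body instead of a finger (contact force between the arm and disc_clamp above 2 N or contact force between the arm and square_clamp above 2 N or contact force between the arm and small_clamp above 2 N).
It fails at once if a bystander is moved or lifted by more than 15 mm (distance of any of cup_wheel, v_block, gauge_block, marker_pen from where it was at the start of the episode above 0.015 m).
It also fails if it takes over 48 s, if anything falls off the work surface, if the arm or the gripper's body presses on something with over 40 N, if the wrist force passes 120 N, or if a joint passes its speed limit or range.

## Working session

There is one attempt and no reset: what is moved stays moved. The work goes in short steps, Python scripts to look and compute and a tool call to move; the robot and the scene stay as the last step left them, time stands still between calls to the robot, and variables do not carry over. Pictures are saved under pics/ and viewed, and the job is handed in when it is done.

Besides the shell and the picture viewer there is one more tool, called in YAML: its name, and indented under it one key for each argument. carry_out: Moves the arm, as the interface text tells. Its arguments: {"type":"object","properties":{"commands":{"type":"array"},"force":{"type":"number"}},"required":["commands"]}

```bash
mkdir -p pics; cat > h.py <<'E'
from station import manip
import cv2, numpy as np
def ray(s,uv):
    R=cv2.Rodrigues(np.array(s["rvec"],float))[0];t=np.array(s["tvec"],float).ravel()
    d=R.T@np.array([(uv[0]-s["cx"])/s["fx"],(uv[1]-s["cy"])/s["fy"],1.]);return -R.T@t,d
def onz(s,uv,z):
    c,d=ray(s,uv);return c+d*(z-c[2])/d[2]
def proj(s,p):
    K=np.array([[s["fx"],0,s["cx"]],[0,s["fy"],s["cy"]],[0,0,1]])
    return cv2.projectPoints(np.array([p],float),np.array(s["rvec"],float),np.array(s["tvec"],float),K,None)[0].ravel()
E
python3 - <<'E'
from h import *
import pickle
for n in("scene","top"):
    s=manip.snapshot(n);pickle.dump(s,open(n+"0.pkl","wb"))
    cv2.imwrite(f"pics/{n}0.png",cv2.cvtColor(np.array(s["image"]),cv2.COLOR_RGB2BGR))
    print(n,ray(s,(280,210)))
print(manip.sense())
E
```

```text
scene (array([ 0.18612778, -0.56518829,  0.53107906]), array([ 0.42118292,  0.74543811, -0.51665569]))
top (array([0.45903658, 0.05263325, 0.91165833]), array([ 0.10303513,  0.03718738, -0.99398716]))
{'t': 0.1, 'q': array([ 1.03150651e+00,  5.28389486e-01,  1.43381998e+00, -3.55312765e-05,
        1.18139854e+00, -1.78499687e-01]), 'qd': array([-0.00031345, -0.00285676, -0.00293693, -0.00023317, -0.00027182,
        0.00160671]), 'tau': array([-6.00306612e-04, -4.43301201e+01, -1.78585982e+01, -2.47359512e-04,
        3.89268287e-03, -2.19965017e-05]), 'tcp_pos': array([0.22026567, 0.5841846 , 0.2304069 ]), 'tool_rot': array([ 0.12619187,  0.69587238, -0.1275343 ,  0.69539359]), 'force': array([-1.11227541,  0.11536869,  0.7214299 ]), 'ft_torque': array([-2.92096840e-05, -1.53305926e-02,  1.47493326e-02]), 'finger_gap': 1.0018115534410463}
```

View pics/scene0.png

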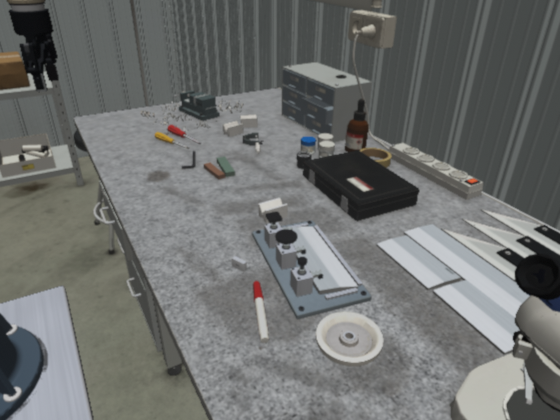

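View pics/top0.png

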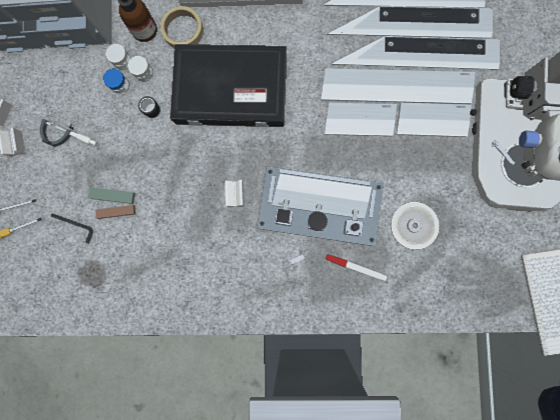

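```bash
python3 - <<'E'
from h import *
import pickle
s=pickle.load(open("top0.pkl","rb"));i=np.array(s["image"])[150:290,215:455]
cv2.imwrite("pics/topc.png",cv2.cvtColor(cv2.resize(i,(800,467),interpolation=cv2.INTER_CUBIC),cv2.COLOR_RGB2BGR))
for uv in((284,216),(317,221),(355,228),(415,226)):print(onz(s,uv,.078))
b=pickle.load(open("scene0.pkl","rb"));i=np.array(b["image"])[185:365,200:400]
cv2.imwrite("pics/scenec.png",cv2.cvtColor(cv2.resize(i,(660,594),interpolation=cv2.INTER_CUBIC),cv2.COLOR_RGB2BGR))
E
```

```text
[0.53308782 0.07590224 0.078     ]
[0.52174054 0.00951238 0.078     ]
[ 0.50629562 -0.06617633  0.078     ]
[ 0.50821552 -0.18540292  0.078     ]
```

View pics/topc.png

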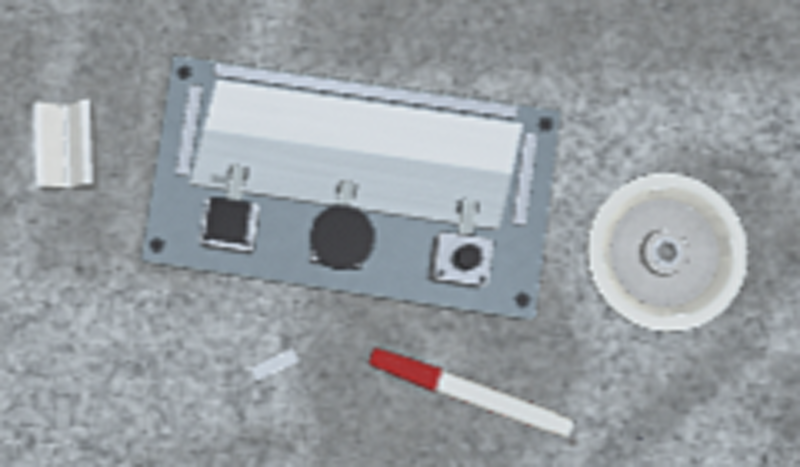

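View pics/scenec.png

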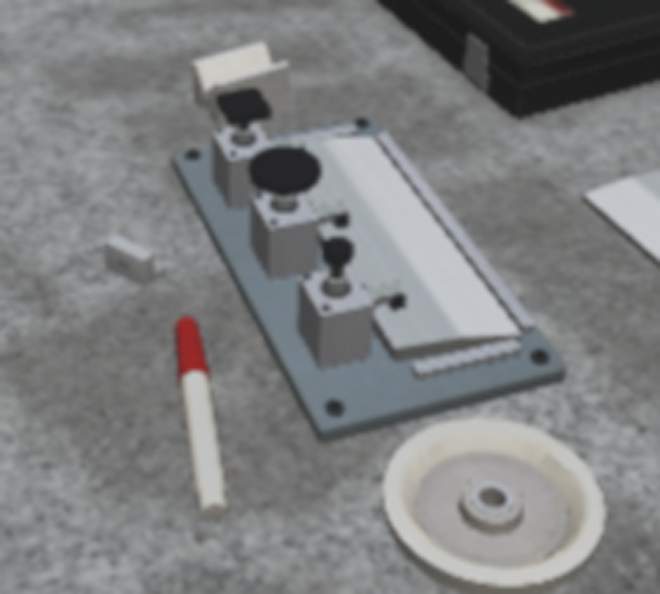

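The crop shows the square cap at about (284,216) in the top view, the disc in the middle at (318,221), and the small cap at (355,227) on the −y end. Next I'll measure their centres by masking.

```bash
cat > m.py <<'E'
from h import *
def caps(s,roi):
    g=np.array(s["image"]).max(2); x0,y0,x1,y1=roi
    G=cv2.resize(g[y0:y1,x0:x1],None,fx=8,fy=8,interpolation=cv2.INTER_CUBIC)
    m=(G<95).astype(np.uint8); n,l,st,c=cv2.connectedComponentsWithStats(m)
    return [((c[k][0]+.5)/8-.5+x0,(c[k][1]+.5)/8-.5+y0,st[k][4]/64,st[k][2]/8,st[k][3]/8) for k in range(1,n) if st[k][4]>1200]
E
python3 - <<'E'
from m import *
import pickle
t=pickle.load(open("top0.pkl","rb"));b=pickle.load(open("scene0.pkl","rb"))
T=caps(t,(270,200,372,240));B=caps(b,(255,205,315,275))
for n,c in(("T",T),("B",B)):
    for k in c:print(n,np.round(k,1),np.round(onz(t if n=="T" else b,k[:2],.078 if n=="T" else .078),4))
def tri(u,v):
    a,d=ray(t,u);e,f=ray(b,v)
    A=np.stack([d,-f],1);x=np.linalg.lstsq(A,e-a,rcond=None)[0]
    p=a+d*x[0];q=e+f*x[1];return (p+q)/2,np.linalg.norm(p-q)
for u in T:
  for v in B:
    p,g=tri(u,v)
    if g<.006:print(np.round(u[:2]),np.round(v[:2]),np.round(p,4),round(g,4))
for n,uv in(("disc",(318,221)),):pass
# fixture corners (plate, z=.012) from top crop
for c in((175,57),(560,108),(533,317),(146,262)):
    print(onz(t,(215+c[0]/800*240,150+c[1]/467*140),.012).round(4))
E
```

```text
T [282.8 215.6 145.7  13.8  13.9] [0.5339 0.0784 0.078 ]
T [317.1 220.8 285.1  18.9  19.2] [0.5221 0.0094 0.078 ]
T [354.6 226.8  46.4   8.2   7.5] [ 0.5088 -0.0654  0.078 ]
B [272.9 217.  166.5  18.4  13.2] [0.5307 0.0721 0.078 ]
B [266.9 237.3  68.8   5.8  19.5] [0.4887 0.0167 0.078 ]
B [285.3 236.5 268.   22.8  15.1] [0.519  0.0034 0.078 ]
B [264.2 256.8  62.5  19.9  36.5] [ 0.4579 -0.0321  0.078 ]
B [278.6 257.4  82.    6.6  21.8] [ 0.4784 -0.0454  0.078 ]
B [301.2 261.5  88.2  11.4  13.4] [ 0.506  -0.0728  0.078 ]
B [301.1 272.3  24.3   7.9   4.6] [ 0.4912 -0.0969  0.078 ]
[283. 216.] [273. 217.] [0.5343 0.0785 0.0734] 0.0002
[283. 216.] [279. 257.] [ 0.5461  0.0805 -0.0309] 0.0053
[317. 221.] [285. 236.] [0.5224 0.0091 0.0734] 0.0001
[355. 227.] [301. 262.] [ 0.5096 -0.0665  0.0723] 0.0009
[355. 227.] [301. 272.] [ 0.51   -0.069   0.0509] 0.001
[0.6484 0.1126 0.012 ]
[ 0.6087 -0.1397  0.012 ]
[ 0.4726 -0.1169  0.012 ]
[0.5125 0.1332 0.012 ]
```

```bash
cat > g.py <<'E'
from h import *
from scipy.spatial.transform import Rotation as Ro
import sys
s=manip.sense();R=Ro.from_quat(s["tool_rot"]);p=s["tcp_pos"]
print("t",s["t"],"p",p.round(4),"F",s["force"].round(2),"gap",round(s["finger_gap"],3),"q",s["q"].round(2))
print(R.as_matrix().round(3).tolist())
if len(sys.argv)>3:
    tg=np.array(list(map(float,sys.argv[1:4])));print("shift units",(R.inv().apply(tg-p)/.025).round(2))
    M=np.array([[0,0,1],[0,1,0],[-1,0,0]],float).T
    c=R.as_matrix()[:,1];c[2]=0;c/=np.linalg.norm(c);x=np.array([0,0,-1.]);D=np.stack([x,c,np.cross(x,c)],1)
    print("untilt turn",(np.degrees((R.inv()*Ro.from_matrix(D)).as_rotvec())/5).round(3))
E
python3 g.py .522 .009 .2
```

```text
t 0.1 p [0.2203 0.5842 0.2304] F [-1.11  0.12  0.72] gap 1.002 q [ 1.03  0.53  1.43 -0.    1.18 -0.18]
[[-0.001, 0.353, 0.936], [-0.002, 0.936, -0.353], [-1.0, -0.002, -0.0]]
shift units [  1.24 -17.26  19.41]
untilt turn [-0.    -0.004  0.023]
```

carry_out:
  commands:
    - [[0, -1.2, 1.35, 0, 0, 0, 0], [0, -2.4, 2.7, 0, 0, 0, 0], [0, -3.6, 4.05, 0, 0, 0, 0], [0, -4.8, 5.4, 0, 0, 0, 0], [0, -6, 6.75, 0, 0, 0, 0]]
  force: 20

```text
t: 0.6
tcp_pos: [0.3258, 0.3831, 0.231]
tool_rot: [0.126, 0.696, -0.127, 0.696]
force: [0.5, -0.5, -0.7]
finger_gap: 0.143
```

carry_out:
  commands:
    - [[0, -1.2, 1.35, 0, 0, 0, 0], [0, -2.4, 2.7, 0, 0, 0, 0], [0, -3.6, 4.05, 0, 0, 0, 0], [0, -4.8, 5.4, 0, 0, 0, 0], [0, -6, 6.75, 0, 0, 0, 0]]

```text
t: 1.1
tcp_pos: [0.4308, 0.1832, 0.2312]
tool_rot: [0.127, 0.696, -0.127, 0.695]
force: [0.3, -0.0, 0.1]
finger_gap: 0.0
```

```bash
python3 g.py .522 .009 .12
```

```text
t 1.1 p [0.4308 0.1832 0.2312] F [ 0.26 -0.    0.1 ] gap 0.0 q [ 0.16  0.32  1.81  0.    1.01 -1.05]
[[-0.0, 0.353, 0.936], [0.0, 0.936, -0.353], [-1.0, -0.0, -0.0]]
shift units [ 4.45 -5.23  5.87]
untilt turn [-0.    -0.004  0.002]
```

carry_out:
  commands:
    - [[0.9, -1.3, 1.47, 0, 0, 0, 0], [1.8, -2.6, 2.94, 0, 0, 0, 0], [2.7, -3.9, 4.4, 0, 0, 0, 0], [3.6, -5.23, 5.87, 0, 0, 0, 0], [4.4, -5.23, 5.87, 0, 0, 0, 0]]

```text
t: 1.6
tcp_pos: [0.5253, 0.0065, 0.121]
tool_rot: [0.128, 0.693, -0.128, 0.697]
force: [-0.3, 0.4, 0.3]
finger_gap: -0.004
```

```bash
python3 g.py .522 .009 .082
python3 - <<'E'
from h import *
for n in("scene","top"):
    s=manip.snapshot(n);i=np.array(s["image"]);i=i[185:365,200:400] if n=="scene" else i[150:290,215:455]
    print(proj(s,[.522,.009,.078]))
    cv2.imwrite(f"pics/{n}1.png",cv2.cvtColor(cv2.resize(i,None,fx=3,fy=3,interpolation=cv2.INTER_CUBIC),cv2.COLOR_RGB2BGR))
E
```

```text
t 1.6 p [0.5253 0.0065 0.121 ] F [-0.32  0.43  0.31] gap -0.004 q [-0.2   0.56  1.79 -0.    0.79 -1.41]
[[0.005, 0.357, 0.934], [-0.002, 0.934, -0.357], [-1.0, 0.0, 0.006]]
shift units [ 1.56  0.04 -0.17]
untilt turn [-0.     0.065 -0.003]
[285.18267891 234.46833567]
[317.25155587 220.8670906 ]
```

View pics/scene1.png

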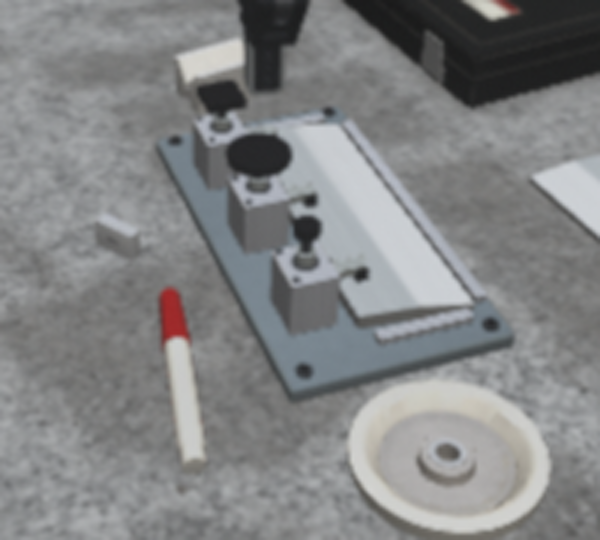

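carry_out:
  commands:
    - [[0.5, 0, 0, 0, 0, 0, 0], [1.0, 0, 0, 0, 0, 0, 0], [1.4, 0, 0, 0, 0, 0, 0], [1.4, 0, 0, 0, 0, 0, 0], [1.4, 0, 0, 0, 0, 0, 0]]

```text
t: 2.2
tcp_pos: [0.5214, 0.0115, 0.0864]
tool_rot: [0.126, 0.696, -0.126, 0.696]
force: [-0.0, 0.0, 0.3]
finger_gap: -0.002
```

```bash
python3 g.py .522 .009 .065
python3 - <<'E'
from h import *
for n in("scene","top"):
    s=manip.snapshot(n);i=np.array(s["image"]);i=i[185:365,200:400] if n=="scene" else i[150:290,215:455]
    cv2.imwrite(f"pics/{n}2.png",cv2.cvtColor(cv2.resize(i,None,fx=3,fy=3,interpolation=cv2.INTER_CUBIC),cv2.COLOR_RGB2BGR))
E
```

```text
t 2.2 p [0.5214 0.0115 0.0864] F [-0.05  0.03  0.29] gap -0.002 q [-0.19  0.62  1.81  0.    0.71 -1.4 ]
[[-0.0, 0.352, 0.936], [0.0, 0.936, -0.352], [-1.0, -0.0, -0.0]]
shift units [ 0.85 -0.08  0.06]
untilt turn [-0.    -0.002  0.   ]
```

View pics/scene2.png

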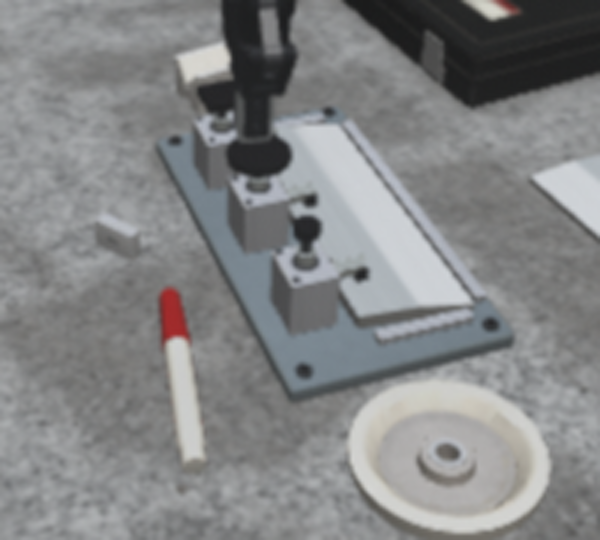

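View pics/top2.png

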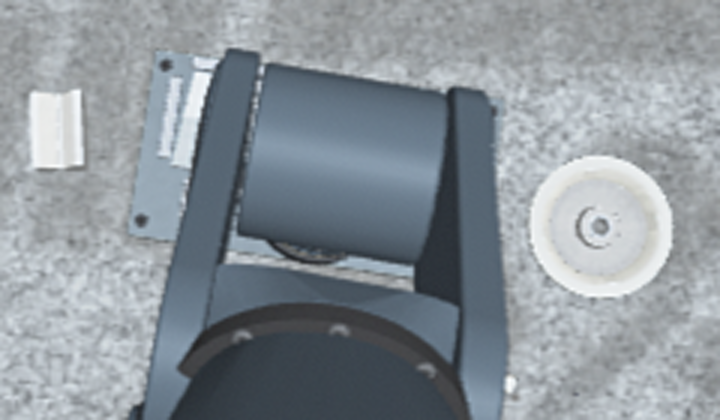

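The fingertip sits over the disc (crop about 256,140 against the disc at 260,155), and the arm hides the top view. Next I press slowly and watch the force.

carry_out:
  commands:
    - [[0.12, -0.08, 0.06, 0, 0, 0, 0], [0.24, -0.08, 0.06, 0, 0, 0, 0], [0.36, -0.08, 0.06, 0, 0, 0, 0], [0.48, -0.08, 0.06, 0, 0, 0, 0], [0.6, -0.08, 0.06, 0, 0, 0, 0]]

```text
t: 2.8
tcp_pos: [0.5224, 0.0082, 0.0712]
tool_rot: [0.127, 0.696, -0.127, 0.696]
force: [0.1, 0.2, 1.9]
finger_gap: -0.001
```

carry_out:
  commands:
    - [[0.06, 0, 0, 0, 0, 0, 0], [0.12, 0, 0, 0, 0, 0, 0], [0.16, 0, 0, 0, 0, 0, 0], [0.16, 0, 0, 0, 0, 0, 0], [0.16, 0, 0, 0, 0, 0, 0]]

```text
t: 3.3
tcp_pos: [0.5224, 0.0083, 0.0674]
tool_rot: [0.127, 0.696, -0.127, 0.696]
force: [0.1, -0.5, 2.5]
finger_gap: -0.003
```

carry_out:
  commands:
    - [[0.06, 0, 0, 0, 0, 0, 0], [0.12, 0, 0, 0, 0, 0, 0], [0.12, 0, 0, 0, 0, 0, 0], [0.12, 0, 0, 0, 0, 0, 0], [0.12, 0, 0, 0, 0, 0, 0]]

```text
t: 3.8
tcp_pos: [0.5225, 0.0083, 0.0646]
tool_rot: [0.127, 0.695, -0.127, 0.696]
force: [-1.0, -0.6, 5.8]
finger_gap: -0.003
```

Force rose to 5.8 N at z=0.0646, so the plunger is on its stop. Now I retract, move to above the square cap, and look.

carry_out:
  commands:
    - [[-0.5, 0, 0, 0, 0, 0, 0], [-1.0, 0, 0, 0, 0, 0, 0], [-1.6, 0, 0, 0, 0, 0, 0], [-1.6, 0, 0, 0, 0, 0, 0], [-1.6, 0, 0, 0, 0, 0, 0]]

```text
t: 4.3
tcp_pos: [0.5224, 0.0085, 0.1048]
tool_rot: [0.127, 0.695, -0.127, 0.696]
force: [-0.8, -0.3, -0.0]
finger_gap: 0.002
```

```bash
python3 g.py .534 .078 .104
```

```text
t 4.3 p [0.5224 0.0085 0.1048] F [-0.75 -0.28 -0.03] gap 0.002 q [-0.2   0.58  1.8   0.    0.76 -1.41]
[[0.001, 0.353, 0.936], [-0.0, 0.936, -0.353], [-1.0, 0.0, 0.001]]
shift units [ 0.03  2.76 -0.55]
untilt turn [-0.     0.01  -0.003]
```

carry_out:
  commands:
    - [[0, 0.9, -0.18, 0, 0, 0, 0], [0, 1.8, -0.36, 0, 0, 0, 0], [0, 2.75, -0.54, 0, 0, 0, 0], [0, 2.75, -0.54, 0, 0, 0, 0], [0, 2.75, -0.54, 0, 0, 0, 0]]

```text
t: 4.8
tcp_pos: [0.5333, 0.0778, 0.1037]
tool_rot: [0.126, 0.696, -0.127, 0.695]
force: [-0.1, -0.2, -0.6]
finger_gap: -0.001
```

carry_out:
  commands:
    - [[0.3, 0, 0, 0, 0, 0, 0], [0.6, 0, 0, 0, 0, 0, 0], [0.8, 0, 0, 0, 0, 0, 0], [0.8, 0, 0, 0, 0, 0, 0], [0.8, 0, 0, 0, 0, 0, 0]]

```text
t: 5.3
tcp_pos: [0.5338, 0.0771, 0.084]
tool_rot: [0.127, 0.696, -0.127, 0.695]
force: [0.3, -0.9, 0.1]
finger_gap: 0.001
```

```bash
python3 g.py .534 .078 .065
python3 - <<'E'
from h import *
for n in("scene",):
    s=manip.snapshot(n);i=np.array(s["image"]);i=i[185:365,200:400]
    cv2.imwrite(f"pics/{n}3.png",cv2.cvtColor(cv2.resize(i,None,fx=3,fy=3,interpolation=cv2.INTER_CUBIC),cv2.COLOR_RGB2BGR))
E
```

```text
t 5.3 p [0.5338 0.0771 0.084 ] F [ 0.26 -0.86  0.09] gap 0.001 q [-0.06  0.64  1.77 -0.    0.74 -1.27]
[[-0.001, 0.354, 0.935], [0.0, 0.935, -0.354], [-1.0, -0.0, -0.001]]
shift units [ 0.76  0.04 -0.  ]
untilt turn [-0.    -0.007  0.003]
```

View pics/scene3.png

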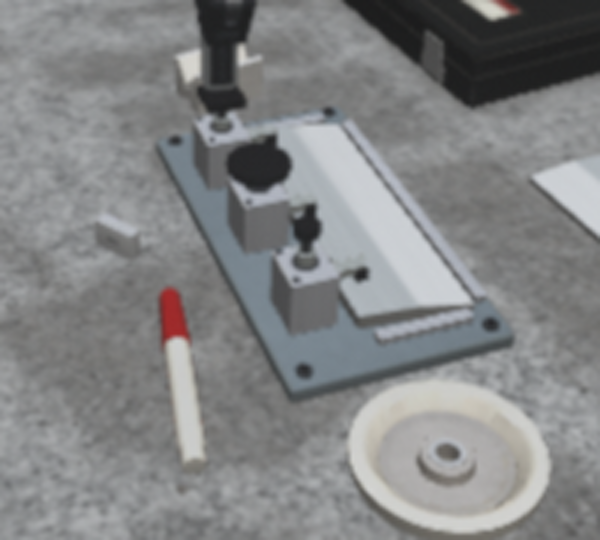

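The disc cap is down: it now sits on its post at crop (260,165), and its claw has dropped. The finger is over the square cap at (221,95). Pressing it now.

carry_out:
  commands:
    - [[0.12, 0.03, 0, 0, 0, 0, 0], [0.24, 0.03, 0, 0, 0, 0, 0], [0.36, 0.03, 0, 0, 0, 0, 0], [0.48, 0.03, 0, 0, 0, 0, 0], [0.6, 0.03, 0, 0, 0, 0, 0]]

```text
t: 5.85
tcp_pos: [0.5344, 0.0782, 0.0692]
tool_rot: [0.127, 0.695, -0.127, 0.696]
force: [-0.7, 0.3, 2.3]
finger_gap: 0.002
```

carry_out:
  commands:
    - [[0.06, 0, 0, 0, 0, 0, 0], [0.12, 0, 0, 0, 0, 0, 0], [0.16, 0, 0, 0, 0, 0, 0], [0.16, 0, 0, 0, 0, 0, 0], [0.16, 0, 0, 0, 0, 0, 0]]

```text
t: 6.35
tcp_pos: [0.5344, 0.0782, 0.0656]
tool_rot: [0.127, 0.695, -0.127, 0.696]
force: [0.5, 1.6, 4.3]
finger_gap: -0.003
```

carry_out:
  commands:
    - [[0.04, 0, 0, 0, 0, 0, 0], [0.06, 0, 0, 0, 0, 0, 0], [0.06, 0, 0, 0, 0, 0, 0], [0.06, 0, 0, 0, 0, 0, 0], [0.06, 0, 0, 0, 0, 0, 0]]

```text
t: 6.85
tcp_pos: [0.5344, 0.0782, 0.0642]
tool_rot: [0.127, 0.695, -0.127, 0.696]
force: [-0.9, 1.0, 6.3]
finger_gap: -0.0
```

carry_out:
  commands:
    - [[-0.5, 0, 0, 0, 0, 0, 0], [-1.0, 0, 0, 0, 0, 0, 0], [-1.6, 0, 0, 0, 0, 0, 0], [-1.6, 0, 0, 0, 0, 0, 0], [-1.6, 0, 0, 0, 0, 0, 0]]

```text
t: 7.35
tcp_pos: [0.5342, 0.0781, 0.1043]
tool_rot: [0.127, 0.695, -0.127, 0.696]
force: [1.0, -0.4, 0.6]
finger_gap: 0.001
```

```bash
python3 g.py .509 -.066 .104
```

```text
t 7.35 p [0.5342 0.0781 0.1043] F [ 1.01 -0.42  0.63] gap 0.001 q [-0.06  0.6   1.76 -0.    0.78 -1.27]
[[0.001, 0.353, 0.936], [-0.0, 0.936, -0.353], [-1.0, 0.0, 0.001]]
shift units [ 0.01 -5.75  1.09]
untilt turn [-0.     0.008 -0.002]
```

carry_out:
  commands:
    - [[0, -1.5, 0.28, 0, 0, 0, 0], [0, -3.0, 0.56, 0, 0, 0, 0], [0, -4.5, 0.84, 0, 0, 0, 0], [0, -5.75, 1.09, 0, 0, 0, 0], [0, -5.75, 1.09, 0, 0, 0, 0]]

```text
t: 7.85
tcp_pos: [0.5085, -0.0693, 0.1032]
tool_rot: [0.128, 0.696, -0.129, 0.695]
force: [0.3, -0.0, 0.5]
finger_gap: -0.002
```

carry_out:
  commands:
    - [[0.3, 0, 0, 0, 0, 0, 0], [0.6, 0, 0, 0, 0, 0, 0], [0.8, 0, 0, 0, 0, 0, 0], [0.8, 0, 0, 0, 0, 0, 0], [0.8, 0, 0, 0, 0, 0, 0]]

```text
t: 8.35
tcp_pos: [0.5088, -0.0651, 0.0834]
tool_rot: [0.126, 0.696, -0.126, 0.695]
force: [-0.6, 0.0, -0.6]
finger_gap: 0.002
```

```bash
python3 g.py .509 -.066 .065
python3 - <<'E'
from h import *
for n in("scene",):
    s=manip.snapshot(n);i=np.array(s["image"]);i=i[185:365,200:400]
    cv2.imwrite(f"pics/{n}4.png",cv2.cvtColor(cv2.resize(i,None,fx=3,fy=3,interpolation=cv2.INTER_CUBIC),cv2.COLOR_RGB2BGR))
E
```

```text
t 8.35 p [ 0.5088 -0.0651  0.0834] F [-0.6   0.04 -0.61] gap 0.002 q [-0.35  0.61  1.84  0.    0.69 -1.56]
[[-0.001, 0.352, 0.936], [0.0, 0.936, -0.352], [-1.0, 0.0, -0.001]]
shift units [ 0.74 -0.03  0.02]
untilt turn [ 0.   -0.01 -0.  ]
```

View pics/scene4.png

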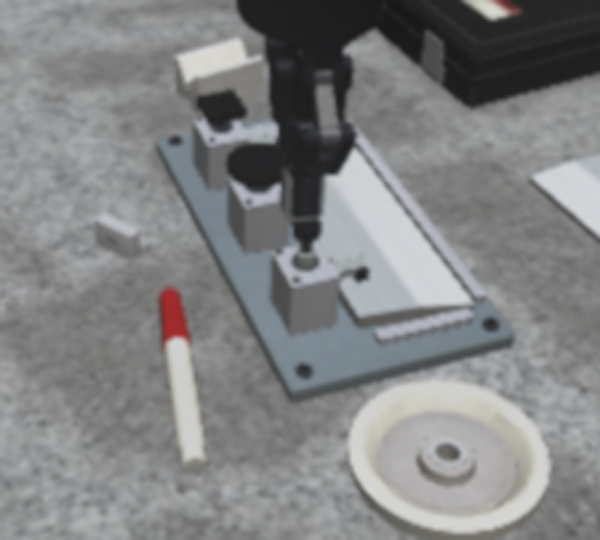

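The square cap is down at crop (222,105), and the finger is centred on the small cap at (307,230). Pressing it now.

carry_out:
  commands:
    - [[0.12, 0, 0, 0, 0, 0, 0], [0.24, 0, 0, 0, 0, 0, 0], [0.36, 0, 0, 0, 0, 0, 0], [0.48, 0, 0, 0, 0, 0, 0], [0.6, 0, 0, 0, 0, 0, 0]]

```text
t: 8.9
tcp_pos: [0.5092, -0.0659, 0.0687]
tool_rot: [0.127, 0.695, -0.127, 0.696]
force: [0.6, 1.3, 2.3]
finger_gap: 0.001
```

carry_out:
  commands:
    - [[0.06, 0, 0, 0, 0, 0, 0], [0.12, 0, 0, 0, 0, 0, 0], [0.16, 0, 0, 0, 0, 0, 0], [0.16, 0, 0, 0, 0, 0, 0], [0.16, 0, 0, 0, 0, 0, 0]]

```text
t: 9.4
tcp_pos: [0.5092, -0.0659, 0.0651]
tool_rot: [0.127, 0.695, -0.127, 0.696]
force: [0.0, 0.9, 5.0]
finger_gap: -0.003
```

carry_out:
  commands:
    - [[0.04, 0, 0, 0, 0, 0, 0], [0.04, 0, 0, 0, 0, 0, 0], [0.04, 0, 0, 0, 0, 0, 0], [0.04, 0, 0, 0, 0, 0, 0], [0.04, 0, 0, 0, 0, 0, 0]]

```text
t: 9.9
tcp_pos: [0.5092, -0.0659, 0.0643]
tool_rot: [0.127, 0.695, -0.127, 0.696]
force: [0.4, 0.7, 6.0]
finger_gap: -0.002
```

carry_out:
  commands:
    - [[-0.8, 0, 0, 0, 0, 0, 0], [-2.0, 0, 0, 0, 0, 0, 0], [-3.4, 0, 0, 0, 0, 0, 0], [-4.8, 0, 0, 0, 0, 0, 0], [-6, 0, 0, 0, 0, 0, 0]]

```text
t: 10.4
tcp_pos: [0.5086, -0.0661, 0.2151]
tool_rot: [0.127, 0.696, -0.127, 0.696]
force: [0.6, -0.1, -0.5]
finger_gap: -0.002
```

carry_out:
  commands:
    - [[0, 1.2, -1, 0, 0, 0, 0], [0, 2.4, -1.4, 0, 0, 0, 0], [0, 3.6, -1.8, 0, 0, 0, 0], [0, 4.8, -2.2, 0, 0, 0, 0], [0, 6, -2.6, 0, 0, 0, 0]]

```text
t: 10.9
tcp_pos: [0.5004, 0.0983, 0.2134]
tool_rot: [0.127, 0.696, -0.127, 0.695]
force: [-0.1, -0.9, -0.1]
finger_gap: -0.002
```

carry_out:
  commands:
    - [[0, 1.2, -0.5, 0, 0, 0, 0], [0, 2.4, -1, 0, 0, 0, 0], [0, 3.6, -1.5, 0, 0, 0, 0], [0, 4.8, -2, 0, 0, 0, 0], [0, 4.8, -2, 0, 0, 0, 0]]

```text
t: 11.4
tcp_pos: [0.4959, 0.2302, 0.2133]
tool_rot: [0.126, 0.696, -0.125, 0.696]
force: [-0.0, -0.1, -0.2]
finger_gap: 0.001
```

```bash
python3 g.py
python3 - <<'E'
from m import *
import pickle
t=manip.snapshot("top");b=manip.snapshot("scene")
for n,s in(("top",t),("scene",b)):
    i=np.array(s["image"]);i=i[185:365,200:400] if n=="scene" else i[150:290,215:455]
    cv2.imwrite(f"pics/{n}5.png",cv2.cvtColor(cv2.resize(i,None,fx=3,fy=3,interpolation=cv2.INTER_CUBIC),cv2.COLOR_RGB2BGR))
for k in caps(b,(255,205,315,275)):print(np.round(k,1))
E
```

```text
t 11.4 p [0.4959 0.2302 0.2133] F [-0.02 -0.14 -0.23] gap 0.001 q [ 0.23  0.45  1.65  0.    1.05 -0.98]
[[-0.001, 0.349, 0.937], [0.001, 0.937, -0.349], [-1.0, 0.0, -0.001]]
[272.4 220.4 180.5  23.2  17.6]
[266.9 237.3  67.    5.8  19.4]
[285.3 239.7 277.   22.8  16.5]
[264.2 256.8  60.5  19.9  36.5]
[278.6 257.5  80.3   6.4  21.6]
[301.  266.2 114.7  10.9  19.6]
```

View pics/scene5.png

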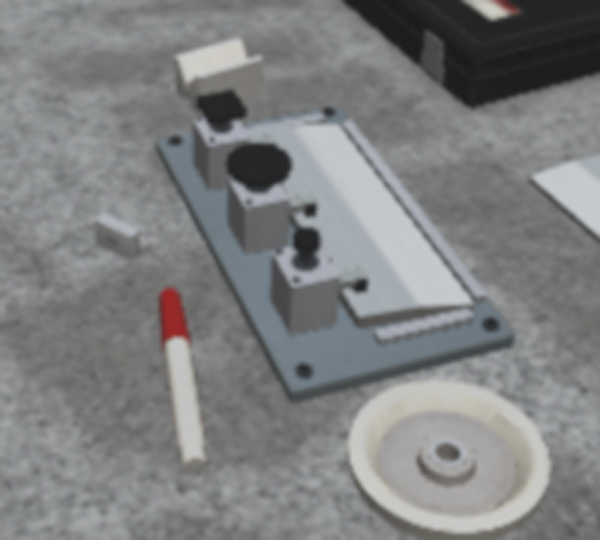

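View pics/top5.png

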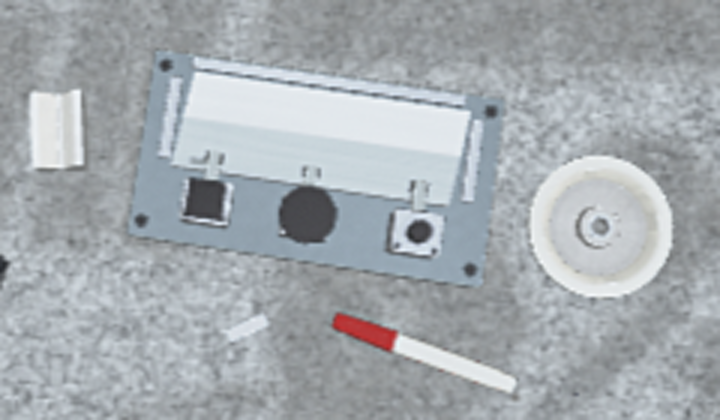

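```bash
python3 -c "
from h import *
print(manip.sign_off())"
```

```text
the job is handed in; nothing more can be done
None
```

I pressed the three clamp caps down one after the other with the shut fingertips, in the order disc, square, small, and handed the job in at about 11.5 s. No verdict was reported.

- **Force:** The readings ended at 5.8, 6.3 and 6.0 N. That is well under the 20 N limit, and each puts the released cap top at about 69 mm, the height given for a plunger on its stop.
- **Final pictures:** All three caps sit lower and their claws are down. By eye, the blade, cup wheel, V block, gauge block and pen had not moved; I did not measure their positions. The arm was clear of everything.
- **Rougher check:** In the scene picture the caps' dark patches moved down only 3.2 to 4.7 pixels, about 6.5 to 9.5 mm. For the square and disc caps that is less than the 9 mm travel. Plungers that started up to 2 mm down and a blurry mask could explain it. I went by the force readings instead.

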